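# Wake and zero the potting scale

### The job

The scale has gone to sleep with the empty clay pot on its pan. With the fingertips, press its round key to wake it and let the key come back up, then press the long bar key to zero it and let that come back up too. Press lightly, do not press the square key, and leave the clay pot, the black pot and the scoop where they are.

Things in the scene. Friction and masses are not known exactly. Their poses are not given: they have to be found in the camera images.
- scale: Flat white bench scale, 300 mm deep (x) by 250 mm wide (y), 40 mm high at its key panel, fixed to the table. Origin: centre of its underside, on the table; its x points from the key panel (robot's side) to the steel pan, y along the row of keys, z up. The keys stand in a row 114 mm from the origin towards -x, at y = -66, 0 and +66 mm; a flat display strip lies between keys and pan. The pan is 186 (x) by 240 mm (y), centred at x = +54 mm, its top 50 mm above the table.
- round_key (a joint): Chunky black plastic round key, 28 mm across, standing 14 mm proud of the scale's panel. Joint value: how far it is pushed straight down, in m: 0 = up, 0.008 = fully down (it is sprung and comes back up by itself). It takes 1 N to start moving, 3 N at 4 mm and 5 N at the bottom, 8 mm down, where it meets a hard stop; it counts as pressed from 4 mm down. The three keys stand in one row, 66 mm apart centre to centre, in any order.
- round_top (a point): Centre of the round key's flat top; it moves down with the key (14 mm above the panel, 54 mm above the table when up).
- round_mount: The low grey bezel of the round key, 3 mm high, fixed to the scale and carrying the key. Origin: on the scale's panel under the key's centre; axes as the scale's.
- bar_key (a joint): Chunky black plastic long bar key, 46 mm along the row by 18 mm, standing 14 mm proud of the scale's panel. Joint value: how far it is pushed straight down, in m: 0 = up, 0.008 = fully down (it is sprung and comes back up by itself). It takes 1 N to start moving, 3 N at 4 mm and 5 N at the bottom, 8 mm down, where it meets a hard stop; it counts as pressed from 4 mm down. The three keys stand in one row, 66 mm apart centre to centre, in any order.
- bar_top (a point): Centre of the bar key's flat top; it moves down with the key (14 mm above the panel, 54 mm above the table when up).
- bar_mount: The low grey bezel of the bar key, 3 mm high, fixed to the scale and carrying the key. Origin: on the scale's panel under the key's centre; axes as the scale's.
- square_key (a joint): Chunky black plastic square key, 26 by 26 mm, standing 14 mm proud of the scale's panel. Joint value: how far it is pushed straight down, in m: 0 = up, 0.008 = fully down (it is sprung and comes back up by itself). It takes 1 N to start moving, 3 N at 4 mm and 5 N at the bottom, 8 mm down, where it meets a hard stop; it counts as pressed from 4 mm down. The three keys stand in one row, 66 mm apart centre to centre, in any order.
- square_top (a point): Centre of the square key's flat top; it moves down with the key (14 mm above the panel, 54 mm above the table when up).
- square_mount: The low grey bezel of the square key, 3 mm high, fixed to the scale and carrying the key. Origin: on the scale's panel under the key's centre; axes as the scale's.
- clay_pot: Empty terracotta flowerpot, loose, standing upright on the scale's pan: 102 mm across the rim, 68 mm at the foot, 90 mm high, so its rim is 140 mm above the table. Origin: centre of its underside, z up. A bystander.
- black_pot: Empty black plastic seedling pot, loose, upright on the table beside the scale: 80 mm across the rim, 80 mm high. Origin: centre of its underside, z up. A bystander.
- trowel: Potting scoop with a wooden handle, loose, lying on the table beside the scale: 268 mm long, 54 mm wide, up to 22 mm high. Origin: on the table below its neck; handle towards its -x (to -143 mm), blade towards +x (to +125 mm). A bystander.

How it is judged:
By the outcome, as a careful person would: the job done as asked, in the order asked, and still so for the second after the job is handed in, with the robot touching nothing.
It also fails if it takes over 43 s, if anything falls off the work surface, if the arm or the gripper's body presses on something with over 40 N, if the wrist force passes 120 N, or if a joint passes its speed limit or range.

### The arm

A 6-joint arm with a two-finger parallel gripper is mounted at the origin on the work surface. World frame = base frame: x ahead of the robot, y to its left, z up, the work surface at z = 0. Lengths are in m, angles in degrees, forces in N, time in s.
With the tool pointing down it reaches from about 0.35 to 0.925 m from the base axis. Payload 6.4 kg.
Tool frame: the origin (TCP) lies at the very end of the fingers, on their centre line; the grasp point (between the pads) lies r.tcp_to_grasp behind it (r.tcp_to_grasp is the distance from the TCP to the grasp point, in m); y points along the fingers, z is the direction in which the jaws open and shut, and the axes are right-handed (so a half turn about y gives the same grasp; the last joint's range is limited). The gripper opens to 85 mm and grips with 20 to 120 N. Pads are 22 mm wide; open, the fingers measure 114 mm over their backs; the gripper's body (76 mm by 85 mm) begins 54 mm behind the grasp point. The pads swing forward as they close: fully open they stand 13 mm farther back than shut.
Start: joints at [55.8, 14.043, 89.255, -0, 76.702, -9.975], TCP at [0.267, 0.593, 0.199] pointing down, gripper open.
Joint ranges: [-179.41, 179.41], [-58.25, 129.5], [7.25, 145.43], [-54.29, 234.29], [11.92, 165.04], [-157.13, 157.13]. Speed limits (degrees/s): [147.25, 147.25, 180, 180, 180, 180].

### API

Orientations are given as [roll, pitch, yaw] about the fixed x, y, z axes, in that order (R = Rz(yaw) Ry(pitch) Rx(roll)).
In Python, from rig import readout, optics, r gives the robot as it stands.
- The arm moves only by the tool step_arm, never from a script. Its argument "series" is a list of rows, each an object of numbers: "tx", "ty", "tz": the shift along the tool's x, y, z scaled (see below); "wx", "wy", "wz": the turn, a rotation vector about the tool's x, y, z scaled (see below); "claw": the closure, from 0 (fully open) to 1 (shut). In form: [{"tx": .., "ty": .., "tz": .., "wx": .., "wy": .., "wz": .., "claw": ..}, ...]. A call has 1 to 20 rows; each row is the pose to reach, as a shift and turn from the pose commanded when the call began, along the tool's axes at that moment, turning the shorter way round; what a row does not reach only later rows make up. The controller multiplies each number of a shift by 500 mm and each number of a turn by pi rad. A row lasts 1/12 s, in which the tool goes at most 41.7 mm and 7.16 degrees, less where a joint would pass 70% of its speed; a pose out of reach is approached as far as the arm can. A call with a number of a shift or a turn outside -1 to 1 is refused whole. A call with a gripper value outside its range is refused whole. The fingers move at their own pace and stop on an object; the grip force is fixed at half the most. Time passes only in rows, so rows that repeat a pose let the fingers close. It gives the time, the measured TCP pose, the force and the opening at its end, in the units of the state.
- readout.get_state(): the state, without advancing time (a new reading comes with each control period).
- optics.read_camera(name): name is "scene" or "side" or "wrist"; returns (picture, depth): 480x640x3 uint8, red, green, blue; 480x640 float32, m along the optical axis (not along the pixel's ray), 0 where there is no reading.
- optics.calibration(name): a dict with "mtx" (3x3 intrinsics, pixels), "pose" (4x4, takes a point from camera to world coordinates). Camera axes: x right, y down, z forward; pixel columns grow to the right and rows downward; lengths in m; the calibration is good to about 2 mm. The wrist camera is an equidistant fisheye: a pixel r from the principal point sees the ray r / f radians off the axis. A picture is of the moment at which its call begins: read the wrist's pose just before it. calibration takes no time and is no camera call; for the wrist camera it gives the pose at the moment of the call.
- r.close_job(): hands the job in, once; it reports no verdict.
The state is a dict: "clock": time; "joint_pos": joint angles; "joint_velocities": joint speeds; "effort": joint torques, N m; "tool_pos": TCP position; "ee_rot": TCP orientation; "contact_force": force on the tool from outside, world axes, zero at the start; "wrist_torque": the same for the moment, N m; "opening": finger opening in m.
Only numpy, scipy, OpenCV 4.12 (cv2) and the standard library are available. Lean on these libraries where they do the work, as an engineer would, in place of code of your own. Each camera call takes 0.05 s, during which the arm holds its last target.

## Working session

There is one attempt and no reset: what is moved stays moved. The work goes in short steps, Python scripts to look and compute and a tool call to move; the robot and the scene stay as the last step left them, time stands still between calls to the robot, and variables do not carry over. Pictures are saved under pics/ and viewed, and the job is handed in when it is done.

Besides the shell and the picture viewer there is one more tool, called after "Emit:" as name(argument=value, ...) on one line, values as JSON. step_arm: Moves the arm, as the interface text tells. Shifts and turns lie within -1 to 1; 1 stands for 500 mm of shift or pi rad of turn. Its arguments: {"type":"object","properties":{"series":{"type":"array","items":{"type":"object","properties":{"tx":{"type":"number"},"ty":{"type":"number"},"tz":{"type":"number"},"wx":{"type":"number"},"wy":{"type":"number"},"wz":{"type":"number"},"claw":{"type":"number"}}}}},"required":["series"]}

```bash
mkdir -p pics; python3 - <<'E'
from rig import readout, optics, r
import cv2,numpy as np
s=readout.get_state(); print({k:np.round(v,4).tolist() for k,v in s.items()}, r.tcp_to_grasp)
for n in ["scene","side"]:
    p,d=optics.read_camera(n); cv2.imwrite(f"pics/{n}0.png",p[:,:,::-1]); np.savez(f"{n}0.npz",p=p,d=d)
    c=optics.calibration(n);print(n,np.round(c["mtx"],1).tolist(),np.round(c["pose"],3).tolist())
E
```

```text
{'clock': 0.0, 'joint_pos': [55.7985, 14.0877, 89.3254, 0.0007, 76.6998, -9.9792], 'joint_velocities': [0.0152, 0.0243, -0.0131, -0.0414, -0.0213, -0.0476], 'effort': [-0.0001, -42.952, -32.612, -0.0002, 0.0054, 0.0], 'tool_pos': [0.2664, 0.5922, 0.1977], 'ee_rot': [-90.111, 0.0202, -24.2225], 'contact_force': [0.4431, 0.7753, -0.79], 'wrist_torque': [-0.046, -0.0096, 0.0203], 'opening': 0.0854} 0.0187
scene [[594.6, 0.0, 326.2], [0.0, 594.6, 240.5], [0.0, 0.0, 1.0]] [[-0.848, 0.435, -0.303, 1.017], [0.53, 0.699, -0.481, 0.693], [0.003, -0.568, -0.823, 1.14], [0.0, 0.0, 0.0, 1.0]]
side [[552.5, 0.0, 320.9], [0.0, 552.5, 248.3], [0.0, 0.0, 1.0]] [[-0.969, -0.132, 0.207, 0.451], [-0.245, 0.524, -0.816, 0.813], [-0.001, -0.842, -0.54, 0.583], [0.0, 0.0, 0.0, 1.0]]
```

View pics/scene0.png

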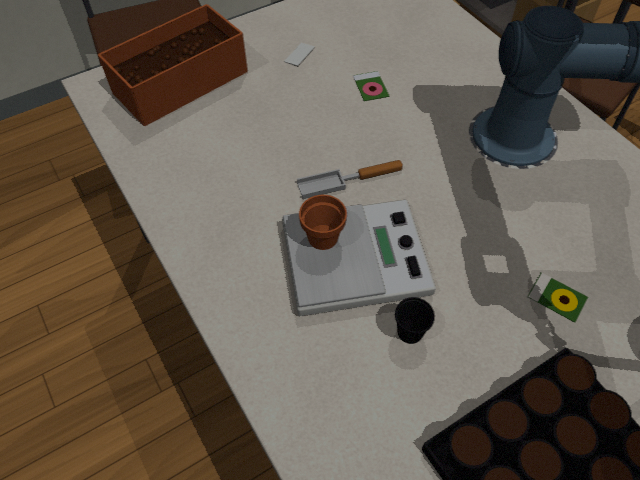

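View pics/side0.png

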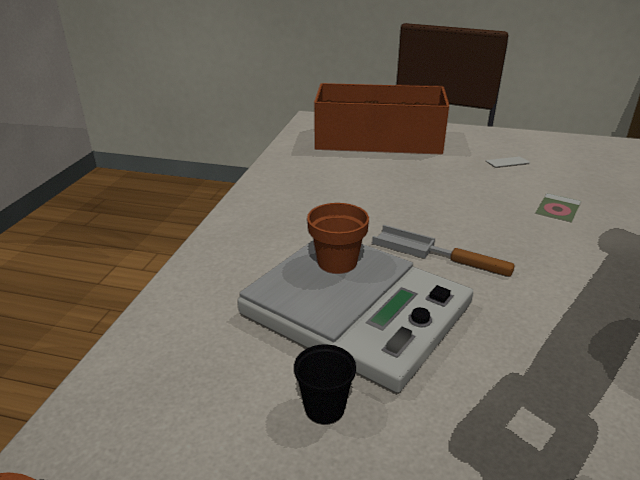

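The scene view shows the keys: square at about (398,218), round (405,242) and bar (414,266). In the side view they are at (440,294), (421,315) and (399,340). The black pot stands near the bar end. Next I'll measure the key tops.

```bash
cat > h.py <<'E'
import numpy as np,cv2
from rig import optics
def world(n,d):
    c=optics.calibration(n);K=c["mtx"];T=c["pose"]
    v,u=np.mgrid[:480,:640]
    P=np.stack([(u-K[0,2])/K[0,0]*d,(v-K[1,2])/K[1,1]*d,d],-1)
    return P@T[:3,:3].T+T[:3,3]
def ray(n,u,v,z):
    c=optics.calibration(n);K=c["mtx"];T=c["pose"]
    q=T[:3,:3]@np.array([(u-K[0,2])/K[0,0],(v-K[1,2])/K[1,1],1]);o=T[:3,3]
    return o+q*(z-o[2])/q[2]
E
python3 - <<'E'
from h import *
seeds={"scene":dict(sq=(398,218),rd=(405,242),bar=(414,266)),"side":dict(sq=(440,294),rd=(421,315),bar=(399,340))}
for n in seeds:
    z=np.load(n+"0.npz");p,d=z["p"],z["d"];W=world(n,d)
    for k,(u,v) in seeds[n].items():
        m=np.zeros((480,640),bool);m[v-18:v+19,u-18:u+19]=1
        # top surface by depth
        g=m&(W[...,2]>0.0495)&(W[...,2]<0.059)&(p.max(2)<130)
        nn,l,st,ce=cv2.connectedComponentsWithStats(g.astype(np.uint8))
        i=l[v,u] or 1+np.argmax(st[1:,4]); g=l==i
        vv,uu=np.nonzero(g);q=W[g]
        hull=cv2.minAreaRect(np.c_[uu,vv].astype(np.float32))
        pl=np.array([ray(n,a,b,.054)[:2] for a,b in zip(uu,vv)])
        rw=cv2.minAreaRect((pl*1000).astype(np.float32))
        print(n,k,g.sum(),"z",np.median(q[:,2]).round(4),"ray mean",pl.mean(0).round(4),"rect",np.round(rw[0],1),np.round(rw[1],1),round(rw[2],1))
    x=p[200:290,370:460] if n=="scene" else p[270:370,370:470]
    cv2.imwrite(f"pics/{n}_crop.png",cv2.resize(x[:,:,::-1],None,fx=6,fy=6,interpolation=cv2.INTER_NEAREST))
# pot etc.
z=np.load("scene0.npz");W=world("scene",z["d"])
for u,v in [(413,310),(380,172),(323,200),(345,215),(386,245),(433,290),(408,203)]: print(u,v,W[v,u].round(3))
E
```

```text
scene sq 109 z 0.0549 ray mean [0.4421 0.0902] rect [442.4  89.8] [29.4 27.5] 71.8
scene rd 109 z 0.0547 ray mean [0.4656 0.1516] rect [465.4 151.2] [28.1 28. ] 20.6
scene bar 154 z 0.0545 ray mean [0.4904 0.2124] rect [490.4 211.7] [46.8 19.1] 69.0
side sq 203 z 0.054 ray mean [0.4411 0.0921] rect [440.9  92.3] [31.3 27.3] 66.6
side rd 210 z 0.054 ray mean [0.4653 0.1529] rect [465.6 152.8] [26.7 32.4] 4.9
side bar 313 z 0.054 ray mean [0.4898 0.214 ] rect [489.5 213.7] [49.1 19.7] 68.2
413 310 [0.553 0.296 0.043]
380 172 [ 0.379 -0.069  0.016]
323 200 [0.593 0.005 0.125]
345 215 [0.581 0.075 0.141]
386 245 [0.507 0.133 0.043]
433 290 [0.483 0.275 0.032]
408 203 [0.389 0.058 0.035]
```

View pics/scene_crop.png

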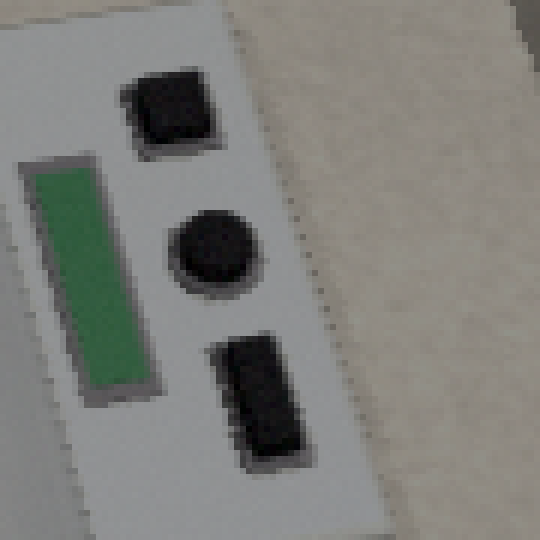

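View pics/side_crop.png

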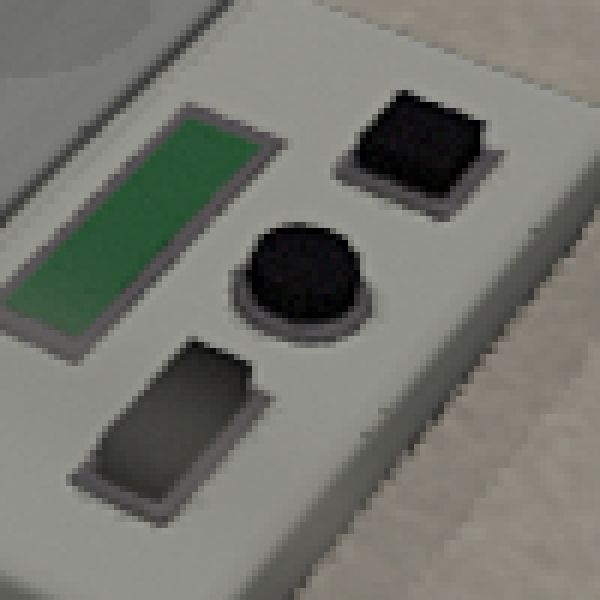

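The two views agree to about 2 mm: round top at (0.4655, 0.152), bar top at (0.490, 0.213). They are 66 mm apart, and the row direction is already close to the jaw axis. I'll move above the round key with the fingers shut.

Emit:
step_arm(series=[{"tx": 0.724, "ty": 0, "tz": -0.641, "claw": 1}, {"tx": 0.724, "ty": 0, "tz": -0.641, "claw": 1}, {"tx": 0.724, "ty": 0, "tz": -0.641, "claw": 1}, {"tx": 0.724, "ty": 0, "tz": -0.641, "claw": 1}, {"tx": 0.724, "ty": 0, "tz": -0.641, "claw": 1}, {"tx": 0.724, "ty": 0, "tz": -0.641, "claw": 1}, {"tx": 0.724, "ty": 0, "tz": -0.641, "claw": 1}, {"tx": 0.724, "ty": 0, "tz": -0.641, "claw": 1}, {"tx": 0.724, "ty": 0, "tz": -0.641, "claw": 1}, {"tx": 0.724, "ty": 0, "tz": -0.641, "claw": 1}, {"tx": 0.724, "ty": 0, "tz": -0.641, "claw": 1}, {"tx": 0.724, "ty": 0, "tz": -0.641, "claw": 1}, {"tx": 0.724, "ty": 0, "tz": -0.641, "claw": 1}, {"tx": 0.724, "ty": 0, "tz": -0.641, "claw": 1}, {"tx": 0.724, "ty": 0.198, "tz": -0.641, "claw": 1}, {"tx": 0.724, "ty": 0.198, "tz": -0.641, "claw": 1}, {"tx": 0.724, "ty": 0.198, "tz": -0.641, "claw": 1}, {"tx": 0.724, "ty": 0.198, "tz": -0.641, "claw": 1}, {"tx": 0.724, "ty": 0.198, "tz": -0.641, "claw": 1}, {"tx": 0.724, "ty": 0.198, "tz": -0.641, "claw": 1}])

```text
validation failed for argument at $.se...
```

```bash
python3 - <<'E'
from h import *
from rig import readout
s=readout.get_state(); print({k:np.round(v,4).tolist() for k,v in s.items()})
p,d=optics.read_camera("side"); cv2.imwrite("pics/side1.png",p[:,:,::-1])
W=world("side",d)
E
```

```text
{'clock': 0.1, 'joint_pos': [55.8007, 14.0805, 89.318, -0.0006, 76.7032, -9.9742], 'joint_velocities': [-0.0794, -0.0182, -0.1788, -0.0595, -0.2005, 0.0189], 'effort': [0.0001, -43.0668, -32.713, -0.0002, 0.0028, 0.0], 'tool_pos': [0.2664, 0.5923, 0.1979], 'ee_rot': [-90.1004, 0.017, -24.2249], 'contact_force': [-0.3247, -0.0839, -1.3025], 'wrist_torque': [0.0274, 0.0166, -0.0279], 'opening': 0.0855}
```

View pics/side1.png

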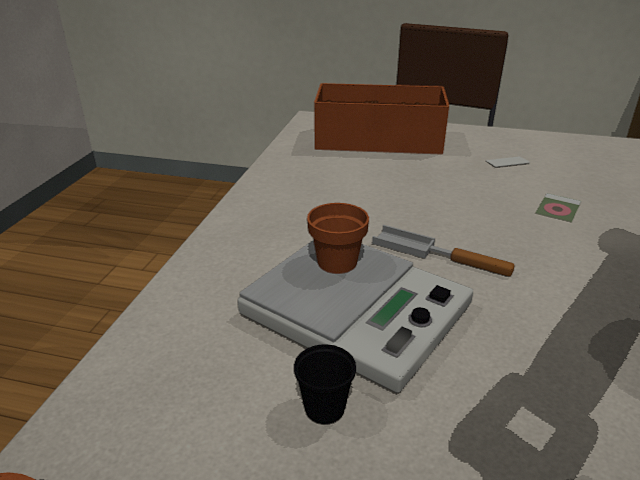

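The call was refused and the arm didn't move. The error text is cut off, and missing fields are the likely cause, so I'll send one row with every field.

Emit:
step_arm(series=[{"tx": 0.724, "ty": 0.0, "tz": -0.641, "wx": 0.0, "wy": 0.0, "wz": 0.0, "claw": 1.0}])

```text
clock: 0.23
tool_pos: [0.2817, 0.5576, 0.1979]
ee_rot: [-90.0, 0.1, -23.9]
contact_force: [0.9, -0.3, 0.1]
opening: 0.0753
```

Emit:
step_arm(series=[{"tx": 0.66, "ty": 0.0, "tz": -0.585, "wx": 0.0, "wy": 0.0, "wz": 0.0, "claw": 1.0}, {"tx": 0.66, "ty": 0.0, "tz": -0.585, "wx": 0.0, "wy": 0.0, "wz": 0.0, "claw": 1.0}, {"tx": 0.66, "ty": 0.0, "tz": -0.585, "wx": 0.0, "wy": 0.0, "wz": 0.0, "claw": 1.0}, {"tx": 0.66, "ty": 0.0, "tz": -0.585, "wx": 0.0, "wy": 0.0, "wz": 0.0, "claw": 1.0}, {"tx": 0.66, "ty": 0.0, "tz": -0.585, "wx": 0.0, "wy": 0.0, "wz": 0.0, "claw": 1.0}, {"tx": 0.66, "ty": 0.0, "tz": -0.585, "wx": 0.0, "wy": 0.0, "wz": 0.0, "claw": 1.0}, {"tx": 0.66, "ty": 0.0, "tz": -0.585, "wx": 0.0, "wy": 0.0, "wz": 0.0, "claw": 1.0}, {"tx": 0.66, "ty": 0.0, "tz": -0.585, "wx": 0.0, "wy": 0.0, "wz": 0.0, "claw": 1.0}, {"tx": 0.66, "ty": 0.0, "tz": -0.585, "wx": 0.0, "wy": 0.0, "wz": 0.0, "claw": 1.0}, {"tx": 0.66, "ty": 0.0, "tz": -0.585, "wx": 0.0, "wy": 0.0, "wz": 0.0, "claw": 1.0}, {"tx": 0.66, "ty": 0.0, "tz": -0.585, "wx": 0.0, "wy": 0.0, "wz": 0.0, "claw": 1.0}, {"tx": 0.66, "ty": 0.0, "tz": -0.585, "wx": 0.0, "wy": 0.0, "wz": 0.0, "claw": 1.0}, {"tx": 0.66, "ty": 0.0, "tz": -0.585, "wx": 0.0, "wy": 0.0, "wz": 0.0, "claw": 1.0}, {"tx": 0.66, "ty": 0.0, "tz": -0.585, "wx": 0.0, "wy": 0.0, "wz": 0.0, "claw": 1.0}])

```text
clock: 1.4
tool_pos: [0.4644, 0.1529, 0.1986]
ee_rot: [-90.0, 0.0, -24.2]
contact_force: [0.5, 1.0, 0.3]
opening: -0.0
```

```bash
python3 - <<'E'
from h import *
from rig import readout
s=readout.get_state(); print({k:np.round(v,4).tolist() for k,v in s.items()})
from scipy.spatial.transform import Rotation as R
Rm=R.from_euler("xyz",s["ee_rot"],degrees=True).as_matrix()
print(Rm.T@(np.array([.4655,.152,.070])-s["tool_pos"])/0.5)
p,d=optics.read_camera("side"); cv2.imwrite("pics/side2.png",p[:,:,::-1])
E
```

```text
{'clock': 1.4, 'joint_pos': [4.9013, -8.1022, 112.3226, 0.0176, 75.8178, -60.8777], 'joint_velocities': [1.3366, -0.1397, 0.1163, -0.0122, -0.0446, -0.1067], 'effort': [-0.9026, -26.3691, -32.5911, -0.0292, -0.0099, -0.0014], 'tool_pos': [0.4644, 0.1529, 0.1986], 'ee_rot': [-90.0037, 0.0416, -24.2253], 'contact_force': [0.5286, 1.0369, 0.3024], 'wrist_torque': [0.0879, 0.0123, 0.0355], 'opening': -0.0}
[ 0.00297858  0.25722105 -0.00074797]
```

View pics/side2.png

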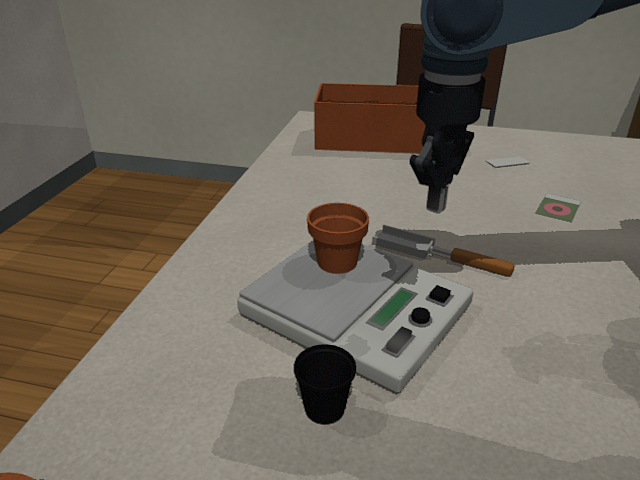

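The fingers are shut, with the tips at about (437,210), above the keys. I'll descend to about 12 mm above the round key.

Emit:
step_arm(series=[{"tx": 0.002, "ty": 0.08, "tz": 0.0, "wx": 0.0, "wy": 0.0, "wz": 0.0, "claw": 1.0}, {"tx": 0.002, "ty": 0.16, "tz": 0.0, "wx": 0.0, "wy": 0.0, "wz": 0.0, "claw": 1.0}, {"tx": 0.002, "ty": 0.22, "tz": 0.0, "wx": 0.0, "wy": 0.0, "wz": 0.0, "claw": 1.0}, {"tx": 0.002, "ty": 0.25, "tz": 0.0, "wx": 0.0, "wy": 0.0, "wz": 0.0, "claw": 1.0}, {"tx": 0.002, "ty": 0.266, "tz": 0.0, "wx": 0.0, "wy": 0.0, "wz": 0.0, "claw": 1.0}, {"tx": 0.002, "ty": 0.266, "tz": 0.0, "wx": 0.0, "wy": 0.0, "wz": 0.0, "claw": 1.0}, {"tx": 0.002, "ty": 0.266, "tz": 0.0, "wx": 0.0, "wy": 0.0, "wz": 0.0, "claw": 1.0}])

```text
clock: 2.03
tool_pos: [0.466, 0.153, 0.0666]
ee_rot: [-90.0, -0.0, -24.1]
contact_force: [-0.3, -0.7, 0.3]
opening: -0.0001
```

```bash
python3 - <<'E'
from h import *
from rig import readout
s=readout.get_state(); print({k:np.round(v,4).tolist() for k,v in s.items()})
o=[]
for n,(a,b) in {"side":(220,340),"scene":(140,320)}.items():
    p,d=optics.read_camera(n); o.append(cv2.resize(p[a:a+160,b:b+160,::-1],(400,400)))
cv2.imwrite("pics/both3.png",np.hstack(o))
E
```

```text
{'clock': 2.0333, 'joint_pos': [4.9009, 2.2071, 117.5485, 0.0013, 60.1875, -60.9543], 'joint_velocities': [-0.3426, -1.2624, -1.2493, -0.0575, -0.0532, -0.057], 'effort': [0.0782, -28.3174, -26.7789, 0.0007, 0.0219, 0.0009], 'tool_pos': [0.466, 0.153, 0.0666], 'ee_rot': [-89.9714, -0.0493, -24.1454], 'contact_force': [-0.319, -0.7098, 0.3043], 'wrist_torque': [-0.0014, -0.0279, -0.0214], 'opening': -0.0001}
```

View pics/both3.png

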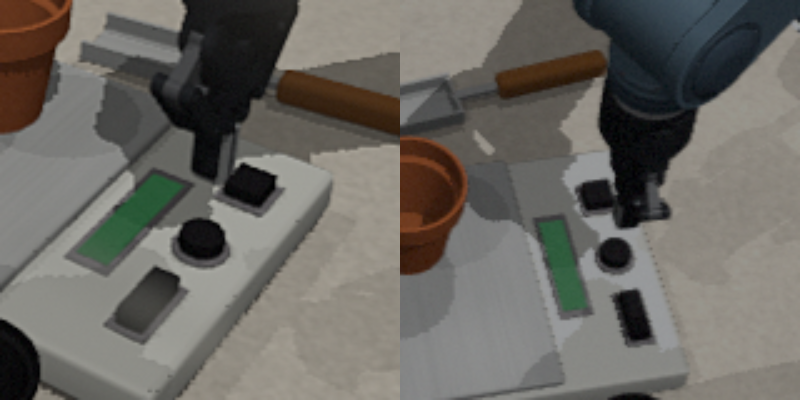

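At z=0.067 the tips should be right over the round key, but in both views they sit away from it. I'll triangulate the tip before going lower.

```bash
python3 - <<'E'
from h import *
from rig import readout
s=readout.get_state()
P=[]
for n in ["side","scene"]:
    c=optics.calibration(n);T=np.linalg.inv(c["pose"]);P.append(c["mtx"]@T[:3])
    for t in ([*s["tool_pos"]],[.4655,.152,.054]):
        q=P[-1]@np.r_[t,1];print(n,"proj",np.round(q[:2]/q[2],1))
X=cv2.triangulatePoints(P[0],P[1],np.array([[426.],[291.]]),np.array([[412.],[228.]]));print("tip",(X[:3]/X[3]).ravel())
for n,(u,v) in {"side":(426,291),"scene":(412,228)}.items(): print(n,ray(n,u,v,.067),ray(n,u,v,.08))
o=[]
for n,(a,b) in {"side":(250,380),"scene":(190,370)}.items():
    p,d=optics.read_camera(n); W=world(n,d)
    o.append(cv2.resize(p[a:a+80,b:b+80,::-1],(400,400),interpolation=cv2.INTER_NEAREST))
    m=(np.hypot(W[...,0]-.466,W[...,1]-.153)<.06)&(W[...,2]>.058)&(W[...,2]<.1)
    for z0 in np.arange(.058,.1,.006):
        k=m&(W[...,2]>=z0)&(W[...,2]<z0+.006)
        if k.sum(): print(n,z0.round(3),k.sum(),W[k][:,:2].min(0).round(3),W[k][:,:2].max(0).round(3))
cv2.imwrite("pics/both4.png",np.hstack(o))
E
```

```text
side proj [419.9 306.4]
side proj [420.1 313.4]
scene proj [406.9 237.3]
scene proj [406.6 240.3]
tip [0.46048839 0.15567083 0.10020304]
side [0.46166854 0.11154802 0.067     ] [0.46140262 0.12920745 0.08      ]
scene [0.44202364 0.13800238 0.067     ] [0.44899437 0.14472089 0.08      ]
side 0.094 2 [0.468 0.156] [0.472 0.158]
scene 0.058 10 [0.449 0.1  ] [0.492 0.197]
```

View pics/both4.png

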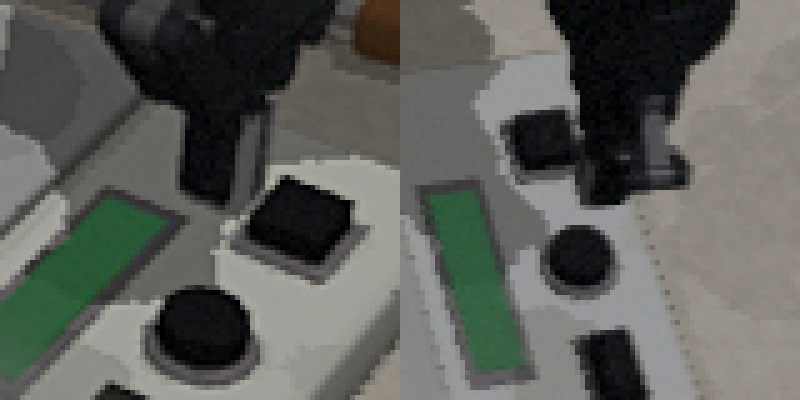

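```bash
python3 - <<'E'
from h import *
from rig import readout
s=readout.get_state();print(s["tool_pos"],s["clock"])
for n in ["side","scene"]:
    p,d=optics.read_camera(n); W=world(n,d)
    m=(abs(W[...,0]-.466)<.06)&(abs(W[...,1]-.153)<.06)&(W[...,2]>.062)&(W[...,2]<.17)
    for z0 in np.arange(.062,.17,.008):
        k=m&(W[...,2]>=z0)&(W[...,2]<z0+.008)
        if k.sum(): print(n,z0.round(3),k.sum(),np.percentile(W[k][:,:2],5,axis=0).round(3),np.percentile(W[k][:,:2],95,axis=0).round(3))
E
```

```text
[0.46694905 0.15250428 0.06755415] 2.2333
side 0.094 11 [0.458 0.155] [0.473 0.162]
side 0.102 45 [0.454 0.154] [0.477 0.165]
side 0.11 84 [0.454 0.153] [0.476 0.168]
side 0.118 82 [0.454 0.155] [0.476 0.168]
side 0.126 85 [0.454 0.154] [0.476 0.168]
side 0.134 29 [0.453 0.152] [0.465 0.168]
side 0.142 91 [0.446 0.138] [0.482 0.183]
side 0.15 144 [0.442 0.131] [0.486 0.188]
side 0.158 117 [0.439 0.123] [0.49  0.196]
side 0.166 99 [0.438 0.122] [0.486 0.199]
scene 0.094 1 [0.472 0.154] [0.472 0.154]
scene 0.102 6 [0.466 0.15 ] [0.477 0.164]
scene 0.11 25 [0.465 0.146] [0.477 0.166]
scene 0.118 18 [0.47  0.144] [0.477 0.168]
scene 0.126 8 [0.472 0.143] [0.476 0.157]
scene 0.134 5 [0.471 0.138] [0.476 0.157]
scene 0.142 19 [0.471 0.14 ] [0.486 0.174]
scene 0.15 38 [0.461 0.118] [0.487 0.173]
scene 0.158 17 [0.465 0.128] [0.491 0.182]
scene 0.166 20 [0.475 0.141] [0.492 0.185]
```

Depth and triangulation in both cameras put the real fingertip at z≈0.098. The reported TCP of 0.067 is therefore about 31 mm too low, while xy agrees. I'll go by the camera height plus the force: descend to about 9 mm above the key and look again.

Emit:
step_arm(series=[{"tx": 0.0, "ty": 0.03, "tz": 0.0, "wx": 0.0, "wy": 0.0, "wz": 0.0, "claw": 1.0}, {"tx": 0.0, "ty": 0.055, "tz": 0.0, "wx": 0.0, "wy": 0.0, "wz": 0.0, "claw": 1.0}, {"tx": 0.0, "ty": 0.07, "tz": 0.0, "wx": 0.0, "wy": 0.0, "wz": 0.0, "claw": 1.0}, {"tx": 0.0, "ty": 0.07, "tz": 0.0, "wx": 0.0, "wy": 0.0, "wz": 0.0, "claw": 1.0}])

```text
clock: 2.67
tool_pos: [0.4644, 0.1521, 0.0295]
ee_rot: [-90.1, 0.1, -24.2]
contact_force: [0.3, 0.3, 0.8]
opening: 0.0
```

```bash
cat > look.py <<'E'
from h import *
from rig import readout
import sys
s=readout.get_state(); print({k:np.round(s[k],4).tolist() for k in ["clock","tool_pos","ee_rot","contact_force"]})
o=[]
t=s["tool_pos"]
for n,(a,b) in {"side":(250,380),"scene":(190,370)}.items():
    p,d=optics.read_camera(n); W=world(n,d)
    o.append(cv2.resize(p[a:a+80,b:b+80,::-1],(400,400),interpolation=cv2.INTER_NEAREST))
    m=(abs(W[...,0]-t[0])<.02)&(abs(W[...,1]-t[1])<.03)
    for z0 in np.arange(.046,.09,.004):
        k=m&(W[...,2]>=z0)&(W[...,2]<z0+.004)
        if k.sum(): print(n,z0.round(3),k.sum(),np.percentile(W[k][:,:2],5,axis=0).round(3),np.percentile(W[k][:,:2],95,axis=0).round(3))
cv2.imwrite(f"pics/{sys.argv[1]}.png",np.hstack(o))
E
python3 look.py both5
```

```text
{'clock': 2.6667, 'tool_pos': [0.4644, 0.1521, 0.0295], 'ee_rot': [-90.0821, 0.1467, -24.232], 'contact_force': [0.2572, 0.3067, 0.8186]}
side 0.046 38 [0.453 0.154] [0.477 0.164]
side 0.05 79 [0.453 0.145] [0.477 0.164]
side 0.054 67 [0.454 0.149] [0.476 0.162]
side 0.058 1 [0.472 0.155] [0.472 0.155]
side 0.062 16 [0.456 0.154] [0.472 0.162]
side 0.066 18 [0.451 0.152] [0.475 0.164]
side 0.07 33 [0.452 0.156] [0.473 0.168]
side 0.074 36 [0.453 0.157] [0.473 0.168]
side 0.078 36 [0.451 0.151] [0.474 0.169]
side 0.082 43 [0.452 0.154] [0.475 0.168]
side 0.086 39 [0.452 0.154] [0.472 0.168]
scene 0.046 26 [0.462 0.135] [0.481 0.171]
scene 0.05 26 [0.461 0.141] [0.478 0.164]
scene 0.054 40 [0.46  0.141] [0.479 0.163]
scene 0.058 7 [0.466 0.144] [0.478 0.16 ]
scene 0.062 2 [0.471 0.155] [0.473 0.156]
scene 0.066 1 [0.471 0.155] [0.471 0.155]
scene 0.07 9 [0.463 0.151] [0.476 0.166]
scene 0.074 11 [0.468 0.147] [0.474 0.165]
scene 0.078 10 [0.467 0.149] [0.475 0.167]
scene 0.082 4 [0.472 0.149] [0.474 0.164]
scene 0.086 7 [0.471 0.144] [0.476 0.158]
```

View pics/both5.png

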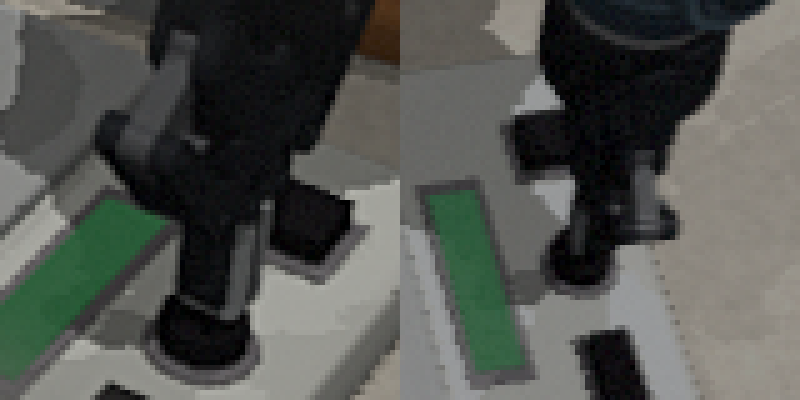

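The tip is at about 0.061, centred on the round key with roughly 7 mm to go. I'll press slowly in increments, watching the force.

Emit:
step_arm(series=[{"tx": 0.0, "ty": 0.006, "tz": 0.0, "wx": 0.0, "wy": 0.0, "wz": 0.0, "claw": 1.0}, {"tx": 0.0, "ty": 0.012, "tz": 0.0, "wx": 0.0, "wy": 0.0, "wz": 0.0, "claw": 1.0}, {"tx": 0.0, "ty": 0.016, "tz": 0.0, "wx": 0.0, "wy": 0.0, "wz": 0.0, "claw": 1.0}, {"tx": 0.0, "ty": 0.018, "tz": 0.0, "wx": 0.0, "wy": 0.0, "wz": 0.0, "claw": 1.0}, {"tx": 0.0, "ty": 0.02, "tz": 0.0, "wx": 0.0, "wy": 0.0, "wz": 0.0, "claw": 1.0}, {"tx": 0.0, "ty": 0.02, "tz": 0.0, "wx": 0.0, "wy": 0.0, "wz": 0.0, "claw": 1.0}])

```text
clock: 3.27
tool_pos: [0.4656, 0.1522, 0.0209]
ee_rot: [-90.0, 0.0, -24.2]
contact_force: [-0.7, -1.1, 1.5]
opening: -0.0002
```

```bash
python3 look.py both6
```

```text
{'clock': 3.2667, 'tool_pos': [0.4656, 0.1522, 0.0209], 'ee_rot': [-90.0041, 0.0086, -24.2267], 'contact_force': [-0.7176, -1.1276, 1.5431]}
side 0.046 40 [0.454 0.154] [0.478 0.164]
side 0.05 61 [0.453 0.151] [0.478 0.164]
side 0.054 24 [0.453 0.151] [0.471 0.164]
side 0.058 19 [0.455 0.158] [0.471 0.164]
side 0.062 33 [0.452 0.153] [0.476 0.167]
side 0.066 42 [0.453 0.156] [0.475 0.167]
side 0.07 33 [0.452 0.153] [0.474 0.167]
side 0.074 39 [0.453 0.155] [0.475 0.167]
side 0.078 40 [0.452 0.153] [0.476 0.168]
side 0.082 32 [0.454 0.158] [0.475 0.168]
side 0.086 24 [0.453 0.15 ] [0.463 0.166]
scene 0.046 21 [0.464 0.126] [0.48  0.167]
scene 0.05 24 [0.465 0.138] [0.477 0.162]
scene 0.054 20 [0.464 0.146] [0.477 0.166]
scene 0.058 1 [0.473 0.156] [0.473 0.156]
scene 0.062 9 [0.465 0.146] [0.476 0.165]
scene 0.066 14 [0.465 0.15 ] [0.476 0.167]
scene 0.07 7 [0.471 0.143] [0.475 0.163]
scene 0.074 5 [0.473 0.15 ] [0.475 0.156]
scene 0.078 5 [0.473 0.148] [0.476 0.165]
scene 0.082 4 [0.472 0.146] [0.475 0.155]
scene 0.086 4 [0.469 0.142] [0.478 0.156]
```

View pics/both6.png

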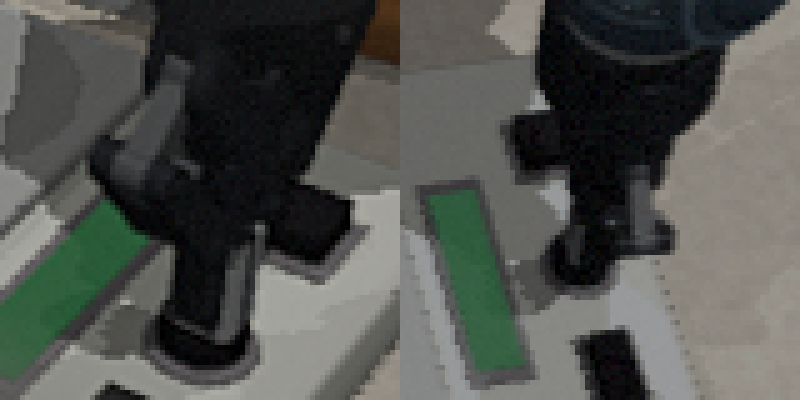

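The tips are at or just past contact (1.5 N). I'll go a further 4 mm.

Emit:
step_arm(series=[{"tx": 0.0, "ty": 0.003, "tz": 0.0, "wx": 0.0, "wy": 0.0, "wz": 0.0, "claw": 1.0}, {"tx": 0.0, "ty": 0.006, "tz": 0.0, "wx": 0.0, "wy": 0.0, "wz": 0.0, "claw": 1.0}, {"tx": 0.0, "ty": 0.008, "tz": 0.0, "wx": 0.0, "wy": 0.0, "wz": 0.0, "claw": 1.0}, {"tx": 0.0, "ty": 0.008, "tz": 0.0, "wx": 0.0, "wy": 0.0, "wz": 0.0, "claw": 1.0}, {"tx": 0.0, "ty": 0.008, "tz": 0.0, "wx": 0.0, "wy": 0.0, "wz": 0.0, "claw": 1.0}])

```text
clock: 3.78
tool_pos: [0.4659, 0.1523, 0.017]
ee_rot: [-90.0, -0.0, -24.2]
contact_force: [0.2, 0.6, 2.7]
opening: -0.0002
```

```bash
python3 look.py both7; python3 - <<'E'
from h import *
from rig import readout
F=[]
for i in range(4):
    optics.read_camera("side");s=readout.get_state();F.append(np.r_[s["contact_force"],s["tool_pos"][2]])
print(np.round(F,3))
E
```

```text
{'clock': 3.7833, 'tool_pos': [0.4659, 0.1523, 0.017], 'ee_rot': [-89.9907, -0.0147, -24.224], 'contact_force': [0.2089, 0.6243, 2.7321]}
side 0.046 59 [0.454 0.151] [0.478 0.164]
side 0.05 24 [0.456 0.156] [0.475 0.163]
side 0.054 26 [0.452 0.153] [0.473 0.166]
side 0.058 24 [0.454 0.156] [0.474 0.168]
side 0.062 43 [0.453 0.154] [0.476 0.167]
side 0.066 39 [0.452 0.153] [0.476 0.168]
side 0.07 37 [0.454 0.156] [0.475 0.168]
side 0.074 36 [0.453 0.152] [0.474 0.167]
side 0.078 35 [0.454 0.156] [0.476 0.168]
side 0.082 23 [0.453 0.154] [0.472 0.168]
side 0.086 9 [0.452 0.152] [0.46  0.164]
scene 0.046 37 [0.459 0.14 ] [0.48  0.169]
scene 0.05 20 [0.466 0.141] [0.479 0.163]
scene 0.054 5 [0.473 0.145] [0.479 0.156]
scene 0.058 8 [0.467 0.148] [0.476 0.164]
scene 0.062 12 [0.465 0.148] [0.476 0.168]
scene 0.066 8 [0.471 0.144] [0.476 0.163]
scene 0.07 8 [0.472 0.147] [0.477 0.16 ]
scene 0.074 2 [0.472 0.153] [0.476 0.155]
scene 0.078 5 [0.471 0.145] [0.476 0.154]
scene 0.082 3 [0.47  0.143] [0.476 0.155]
scene 0.086 2 [0.474 0.147] [0.478 0.156]
[[-0.442  0.382  3.327  0.017]
 [-0.818  0.245  2.4    0.017]
 [ 0.133  0.218  3.483  0.017]
 [-0.968 -0.994  3.17   0.017]]
```

View pics/both7.png

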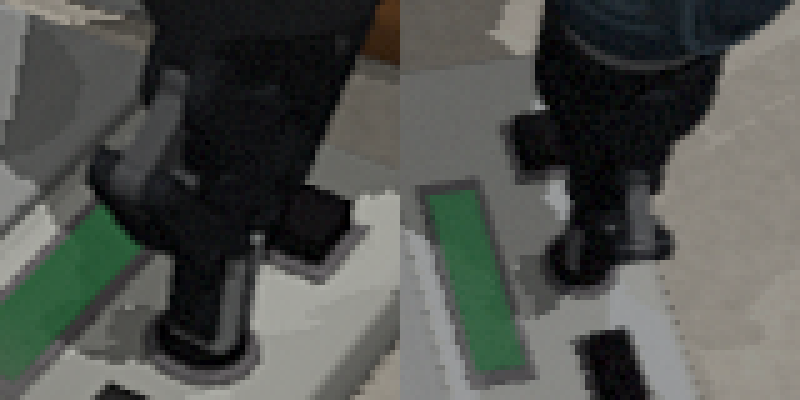

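About 3.1 N, so roughly 4 mm down and only just counting as pressed. I'll go another 2 mm, which stays short of the stop.

Emit:
step_arm(series=[{"tx": 0.0, "ty": 0.002, "tz": 0.0, "wx": 0.0, "wy": 0.0, "wz": 0.0, "claw": 1.0}, {"tx": 0.0, "ty": 0.004, "tz": 0.0, "wx": 0.0, "wy": 0.0, "wz": 0.0, "claw": 1.0}, {"tx": 0.0, "ty": 0.004, "tz": 0.0, "wx": 0.0, "wy": 0.0, "wz": 0.0, "claw": 1.0}, {"tx": 0.0, "ty": 0.004, "tz": 0.0, "wx": 0.0, "wy": 0.0, "wz": 0.0, "claw": 1.0}])

```text
clock: 4.42
tool_pos: [0.4659, 0.1523, 0.015]
ee_rot: [-90.0, -0.0, -24.2]
contact_force: [-1.0, -0.5, 4.5]
opening: 0.0001
```

```bash
cat > force.py <<'E'
from h import *
from rig import readout
F=[]
for i in range(6):
    p,_=optics.read_camera("side");s=readout.get_state();F.append(np.r_[s["contact_force"],s["tool_pos"],s["clock"]])
F=np.array(F);print(F.mean(0).round(4),F[:,2].std().round(2))
E
python3 force.py
```

```text
[-0.3516  0.1764  4.472   0.4659  0.1523  0.015   4.5917] 0.49
```

4.5 N puts it about 6.5 mm down, clearly pressed and not at the stop. Now I'll lift off and check that the key comes back up.

Emit:
step_arm(series=[{"tx": 0.0, "ty": -0.01, "tz": 0.0, "wx": 0.0, "wy": 0.0, "wz": 0.0, "claw": 1.0}, {"tx": 0.0, "ty": -0.03, "tz": 0.0, "wx": 0.0, "wy": 0.0, "wz": 0.0, "claw": 1.0}, {"tx": 0.0, "ty": -0.06, "tz": 0.0, "wx": 0.0, "wy": 0.0, "wz": 0.0, "claw": 1.0}, {"tx": 0.0, "ty": -0.09, "tz": 0.0, "wx": 0.0, "wy": 0.0, "wz": 0.0, "claw": 1.0}, {"tx": 0.0, "ty": -0.09, "tz": 0.0, "wx": 0.0, "wy": 0.0, "wz": 0.0, "claw": 1.0}, {"tx": 0.0, "ty": -0.09, "tz": 0.0, "wx": 0.0, "wy": 0.0, "wz": 0.0, "claw": 1.0}])

```text
clock: 5.22
tool_pos: [0.466, 0.1522, 0.0605]
ee_rot: [-90.0, -0.1, -24.2]
contact_force: [0.2, -0.3, -1.2]
opening: -0.0001
```

```bash
cat > keys.py <<'E'
from h import *
from rig import readout
import sys
s=readout.get_state(); print({k:np.round(s[k],4).tolist() for k in ["clock","tool_pos","ee_rot","contact_force"]})
o=[]
for n,(a,b) in {"side":(250,360),"scene":(190,350)}.items():
    p,d=optics.read_camera(n); W=world(n,d)
    o.append(cv2.resize(p[a:a+110,b:b+110,::-1],(400,400)))
    for k,c in dict(sq=(.441,.091),rd=(.4655,.152),bar=(.490,.213)).items():
        m=(np.hypot(W[...,0]-c[0],W[...,1]-c[1])<.009)&(W[...,2]<.06)
        print(n,k,m.sum(),np.median(W[m][:,2]).round(4))
cv2.imwrite(f"pics/{sys.argv[1]}.png",np.hstack(o))
from scipy.spatial.transform import Rotation as R
Rm=R.from_euler("xyz",s["ee_rot"],degrees=True).as_matrix()
print("to bar",Rm.T@(np.array([.490,.213,s["tool_pos"][2]])-s["tool_pos"])/0.5)
E
python3 keys.py up1
```

```text
{'clock': 5.2167, 'tool_pos': [0.466, 0.1522, 0.0605], 'ee_rot': [-89.9664, -0.0736, -24.2198], 'contact_force': [0.2488, -0.3293, -1.1628]}
side sq 68 0.0544
side rd 73 0.0544
side bar 102 0.0541
scene sq 37 0.0563
scene rd 45 0.0548
scene bar 48 0.0552
to bar [-6.03108709e-03  6.87499285e-05  1.30563877e-01]
```

View pics/up1.png

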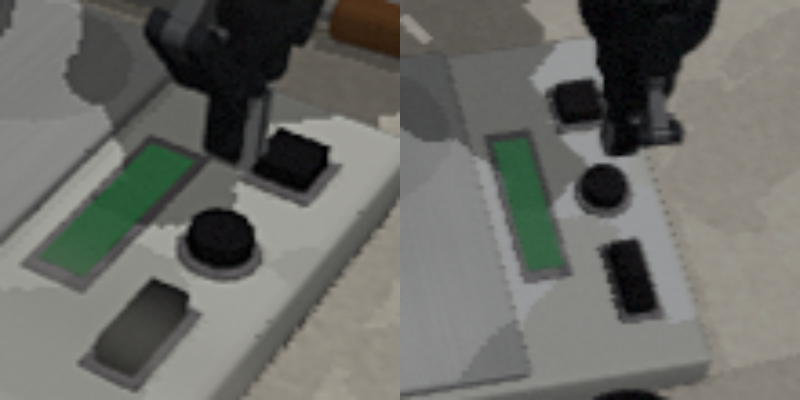

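All three keys are up again, with the round top at 54 mm. Now over to the bar, descending to about 6 mm above it.

Emit:
step_arm(series=[{"tx": -0.003, "ty": 0.0, "tz": 0.065, "wx": 0.0, "wy": 0.0, "wz": 0.0, "claw": 1.0}, {"tx": -0.006, "ty": 0.0, "tz": 0.131, "wx": 0.0, "wy": 0.0, "wz": 0.0, "claw": 1.0}, {"tx": -0.006, "ty": 0.0, "tz": 0.131, "wx": 0.0, "wy": 0.0, "wz": 0.0, "claw": 1.0}, {"tx": -0.006, "ty": 0.03, "tz": 0.131, "wx": 0.0, "wy": 0.0, "wz": 0.0, "claw": 1.0}, {"tx": -0.006, "ty": 0.055, "tz": 0.131, "wx": 0.0, "wy": 0.0, "wz": 0.0, "claw": 1.0}, {"tx": -0.006, "ty": 0.064, "tz": 0.131, "wx": 0.0, "wy": 0.0, "wz": 0.0, "claw": 1.0}, {"tx": -0.006, "ty": 0.064, "tz": 0.131, "wx": 0.0, "wy": 0.0, "wz": 0.0, "claw": 1.0}, {"tx": -0.006, "ty": 0.064, "tz": 0.131, "wx": 0.0, "wy": 0.0, "wz": 0.0, "claw": 1.0}])

```text
clock: 5.98
tool_pos: [0.4891, 0.2127, 0.0271]
ee_rot: [-90.1, 0.1, -24.3]
contact_force: [1.3, -1.0, 0.1]
opening: 0.0001
```

```bash
python3 keys.py bar1
```

```text
{'clock': 5.9833, 'tool_pos': [0.4891, 0.2127, 0.0271], 'ee_rot': [-90.0626, 0.0846, -24.2552], 'contact_force': [1.2535, -1.0495, 0.0878]}
side sq 60 0.0541
side rd 68 0.054
side bar 56 0.0537
scene sq 44 0.0558
scene rd 39 0.0552
scene bar 23 0.0544
to bar [ 1.45073072e-03 -3.54838123e-06  1.28638954e-03]
```

View pics/bar1.png

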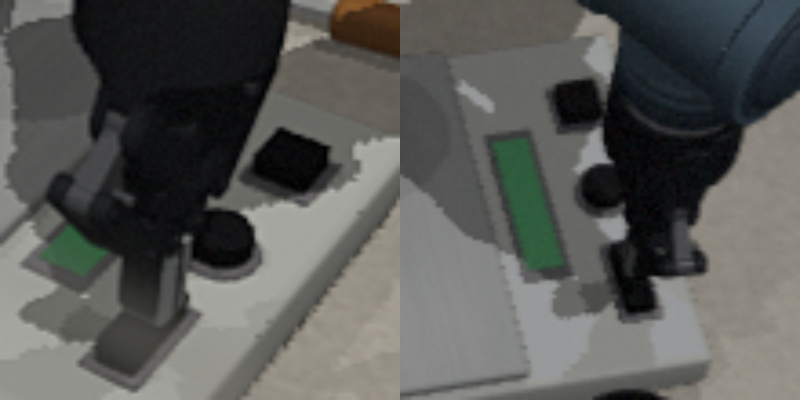

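The tips are over the bar's middle, clear of the round key. Pressing slowly.

Emit:
step_arm(series=[{"tx": 0.001, "ty": 0.006, "tz": 0.001, "wx": 0.0, "wy": 0.0, "wz": 0.0, "claw": 1.0}, {"tx": 0.001, "ty": 0.01, "tz": 0.001, "wx": 0.0, "wy": 0.0, "wz": 0.0, "claw": 1.0}, {"tx": 0.001, "ty": 0.014, "tz": 0.001, "wx": 0.0, "wy": 0.0, "wz": 0.0, "claw": 1.0}, {"tx": 0.001, "ty": 0.018, "tz": 0.001, "wx": 0.0, "wy": 0.0, "wz": 0.0, "claw": 1.0}, {"tx": 0.001, "ty": 0.02, "tz": 0.001, "wx": 0.0, "wy": 0.0, "wz": 0.0, "claw": 1.0}, {"tx": 0.001, "ty": 0.02, "tz": 0.001, "wx": 0.0, "wy": 0.0, "wz": 0.0, "claw": 1.0}, {"tx": 0.001, "ty": 0.02, "tz": 0.001, "wx": 0.0, "wy": 0.0, "wz": 0.0, "claw": 1.0}])

```text
clock: 6.67
tool_pos: [0.4908, 0.2135, 0.0182]
ee_rot: [-90.0, -0.0, -24.2]
contact_force: [0.4, -1.2, 2.5]
opening: -0.0004
```

```bash
python3 force.py; python3 keys.py bar2
```

```text
[ 0.4348 -0.4262  2.8067  0.4908  0.2135  0.0182  6.8417] 0.43
{'clock': 6.9667, 'tool_pos': [0.4908, 0.2134, 0.0181], 'ee_rot': [-89.9823, -0.0358, -24.225], 'contact_force': [1.1151, -0.0795, 2.9429]}
side sq 64 0.0544
side rd 71 0.0546
side bar 16 0.0501
scene sq 45 0.0552
scene rd 33 0.0548
scene bar 6 0.0502
to bar [-1.05074585e-03 -1.10218196e-06 -1.44494432e-03]
```

View pics/bar2.png

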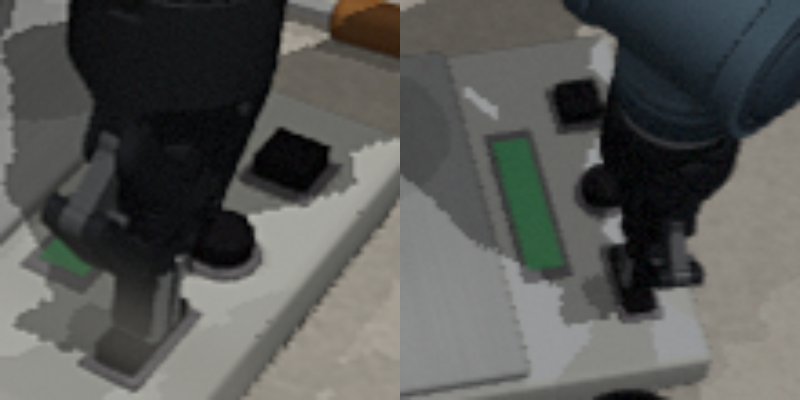

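2.8 N, about 3.7 mm down, with the other keys still up. Going 3 mm further.

Emit:
step_arm(series=[{"tx": 0.0, "ty": 0.003, "tz": 0.0, "wx": 0.0, "wy": 0.0, "wz": 0.0, "claw": 1.0}, {"tx": 0.0, "ty": 0.006, "tz": 0.0, "wx": 0.0, "wy": 0.0, "wz": 0.0, "claw": 1.0}, {"tx": 0.0, "ty": 0.006, "tz": 0.0, "wx": 0.0, "wy": 0.0, "wz": 0.0, "claw": 1.0}, {"tx": 0.0, "ty": 0.006, "tz": 0.0, "wx": 0.0, "wy": 0.0, "wz": 0.0, "claw": 1.0}])

```text
clock: 7.4
tool_pos: [0.4908, 0.2135, 0.015]
ee_rot: [-90.0, -0.0, -24.2]
contact_force: [1.1, -1.5, 3.0]
opening: -0.0004
```

```bash
python3 force.py
```

```text
[ 1.4973 -0.9676  4.158   0.4908  0.2134  0.0151  7.575 ] 0.45
```

4.2 N, about 6.4 mm down, so it counts as pressed. Lifting clear.

Emit:
step_arm(series=[{"tx": 0.0, "ty": -0.01, "tz": 0.0, "wx": 0.0, "wy": 0.0, "wz": 0.0, "claw": 1.0}, {"tx": 0.0, "ty": -0.03, "tz": 0.0, "wx": 0.0, "wy": 0.0, "wz": 0.0, "claw": 1.0}, {"tx": 0.0, "ty": -0.09, "tz": 0.0, "wx": 0.0, "wy": 0.0, "wz": 0.0, "claw": 1.0}, {"tx": 0.0, "ty": -0.16, "tz": 0.0, "wx": 0.0, "wy": 0.0, "wz": 0.0, "claw": 1.0}, {"tx": 0.0, "ty": -0.22, "tz": 0.0, "wx": 0.0, "wy": 0.0, "wz": 0.0, "claw": 1.0}, {"tx": 0.0, "ty": -0.26, "tz": 0.0, "wx": 0.0, "wy": 0.0, "wz": 0.0, "claw": 1.0}, {"tx": 0.0, "ty": -0.26, "tz": 0.0, "wx": 0.0, "wy": 0.0, "wz": 0.0, "claw": 1.0}, {"tx": 0.0, "ty": -0.26, "tz": 0.0, "wx": 0.0, "wy": 0.0, "wz": 0.0, "claw": 1.0}])

```text
clock: 8.37
tool_pos: [0.4904, 0.2137, 0.1459]
ee_rot: [-89.9, -0.0, -24.2]
contact_force: [-1.4, 0.1, -0.2]
opening: 0.0001
```

```bash
python3 keys.py end; python3 - <<'E'
from h import *
p,d=optics.read_camera("side");cv2.imwrite("pics/side_end.png",p[:,:,::-1])
z=np.load("side0.npz");df=np.abs(p.astype(int)-z["p"]).max(2)
print("pot/blackpot/trowel diff", [np.median(df[a:b,c:e]) for a,b,c,e in [(205,270,305,370),(345,420,295,355),(228,275,372,515)]])
E
```

```text
{'clock': 8.3667, 'tool_pos': [0.4904, 0.2137, 0.1459], 'ee_rot': [-89.9467, -0.0446, -24.2148], 'contact_force': [-1.4001, 0.1126, -0.2247]}
side sq 60 0.0544
side rd 73 0.0544
side bar 92 0.0542
scene sq 38 0.0554
scene rd 37 0.0554
scene bar 49 0.0552
to bar [-1.23975588e-04 -1.55903831e-06 -1.57159187e-03]
pot/blackpot/trowel diff [np.float64(9.0), np.float64(6.0), np.float64(41.0)]
```

View pics/side_end.png

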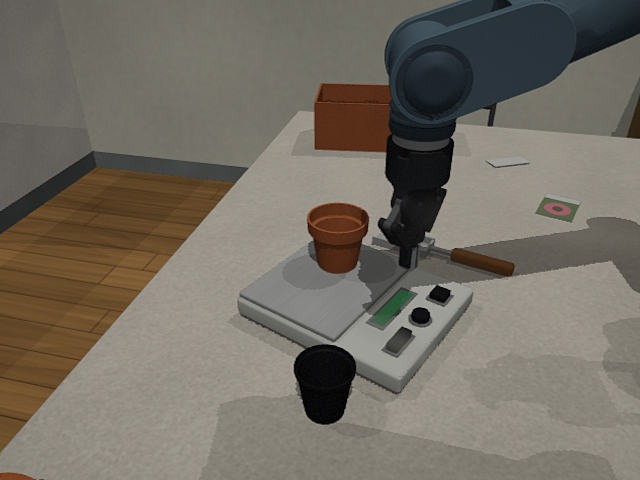

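All keys are up. The pots and the scoop sit at the same pixels as at the start, e.g. scoop handle end (513,268), and the arm is clear. The large scoop difference comes from the arm and its shadow covering that region.

```bash
python3 -c "
from rig import r
print(r.close_job())"
```

```text
the job is handed in; nothing more can be done
None
```

I pressed the round key and let it come back up, then did the same with the bar key, and handed the job in at about 8.5 s of the 43 s allowed.

- **Round key:** pressed with shut fingertips to about 4.5 N, roughly 6.5 mm down by the spring law. It counts as pressed from 4 mm.
- **Bar key:** pressed to about 4.2 N, roughly 6.4 mm down.
- **Final check of the keys:** all three tops read about 54–55 mm above the table in both cameras, so all are up. The square key read as up in every check, and the fingers never went over it. The tip is about 120 mm above the keys.
- **Pots and scoop:** in the last side view both pots and the scoop are where they started. The image-difference check on the scoop was high (41, against 9 and 6 for the pots). I put this down to the arm and its shadow crossing that area, because its handle end is at the same pixels as before.

Three other things did not go as expected:

- **Fingertip height:** the reported TCP height was about 31 mm lower than the fingertips appeared in both cameras. I used the cameras and the force reading for the presses instead.
- **Refused call:** my first move call was refused without moving anything, and the same move went through with every field filled in.
- **Display:** the scale's display looked the same throughout, so I have no sign from it that the scale woke or zeroed.

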